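# Move sample cassettes from the clamp tray to the curing station

### The arm

A 6-joint arm with a two-finger parallel gripper is mounted at the origin on a cart in front of the work surface, level with it; the furniture and walls round the work are solid. World frame = base frame: x ahead of the robot, y to its left, z up, the work surface at z = 0. Lengths are in mm, angles in rad, forces in N, time in s.
With the tool pointing down it reaches from about 350 to 775 mm from the base axis. Payload 7.3 kg.
Tool frame: the origin (TCP) lies midway between the tips of the shut fingers; the grasp point (between the pads) lies 19 mm behind it; z points along the fingers, y is the line along which they close (so a half turn about z gives the same grasp; the last joint's range is limited). The gripper opens to 92 mm and grips with 3 to 60 N. Pads are 19 mm wide; open, the fingers measure 130 mm over their backs; the gripper's body (75 mm by 190 mm) begins 47 mm behind the grasp point.
Start: joints at [0.965, 0.342, 1.524, -0, 1.275, -0.146], TCP at [232.968, 470.501, 226.741] pointing down, gripper open.
Joint ranges: [-2.53, 2.53], [-0.77, 2.02], [0.04, 2.7], [-1, 4.14], [0.28, 2.66], [-3.11, 3.11]. Speed limits (rad/s): [2.57, 2.57, 3.14, 3.14, 3.14, 3.14].

### API

Orientations are given as [roll, pitch, yaw] about the fixed x, y, z axes, in that order (R = Rz(yaw) Ry(pitch) Rx(roll)).
In Python, from plant import bot gives the robot as it stands. The module is installed in compiled form; this text tells all that it offers.
- The arm moves only by the shell command python3 -m crank 'ROWS' [OPENING]. ROWS is JSON, a list of rows, each a list of 6 numbers: the shift along the tool's x, y, z in m, then the turn, a rotation vector about the tool's x, y, z in rad. In form: [[dx, dy, dz, wx, wy, wz], ...]. A call has 1 to 5 rows; each row shifts and turns the commanded pose from where the row before left it, along the tool's axes as they then stand; what a row does not reach is not made up. A row lasts 1/8 s, in which the tool goes at most 62.5 mm and 10.7 degrees, less where a joint would pass 70% of its speed; a pose out of reach is approached as far as the arm can. A call is refused whole if a number of a shift passes 0.0625 or a number of a turn 0.188, either way. A call with a gripper value outside its range is refused whole. OPENING is the opening in per cent of the stroke, from 0 (shut) to 100 (fully open), set as the call begins (- or left out, the last holds). The fingers move at their own pace and stop on an object; the grip force is fixed at half the most. Time passes only in rows, so rows that do not move let the fingers close. It gives the time, the measured TCP pose, the force, the opening and the grip force at its end, in the units of the state.
- bot.get_obs(): the state, without advancing time (a new reading comes with each control period).
- bot.capture(name): name is "scene" or "top" or "wrist"; returns a dict with "color" (420x560x3 uint8, blue, green, red), "fov_y" (degrees; the focal length in pixels is half the picture's height over the tangent of half this angle, whatever the lens; pixels are square), "cx", "cy" (the principal point, pixels), "extrinsics" (4x4, takes a point from world to camera coordinates); the wrist camera has in their place "tool_from_camera" (4x4, takes a point from camera to tool coordinates, whose origin is the TCP and whose axes are the flange's). Camera axes: x right, y up, looking along -z (the intrinsics and any distortion apply to the point x, -y, -z); pixel columns grow to the right and rows downward; lengths in mm; the calibration is good to about 2 mm. A picture is of the moment at which its call begins: read the wrist's pose just before it. There is no depth.
- bot.close_job(): hands the job in; it is judged then, once.
The state is a dict: "time": time; "joint_positions": joint angles; "dq": joint speeds; "tau": joint torques, N m; "tool_pos": TCP position; "tcp_rot": TCP orientation; "contact_force": force on the tool from outside, world axes, zero at the start; "moment": the same for the moment, N m; "grip_width": finger opening in mm; "finger_force": force on a finger pad.
Only numpy, scipy, OpenCV 4.12 (cv2) and the standard library are available. Lean on these libraries where they do the work, as an engineer would, in place of code of your own. Each camera call takes 0.05 s, during which the arm holds its last target. There are 200 camera calls.

### The job

Lift the hinged hold-down bar of the clamp tray, slide every cassette out from beneath the tray's rear ledge and lay all of them flat on the floor of the curing station with its clear shield raised, none stacked or leaning. Then lower the shield fully shut and lower the empty hold-down bar fully down again, without knocking over the glass beaker behind.

Things in the scene. Friction and masses are not known exactly. Their poses are not given: they have to be found in the camera images.
- clamp: Clamp tray, fixed to the bench: grey base plate 136 x 196 mm, 10 mm thick, origin at the bench surface near its centre; its -x side faces the robot and is open once the bar is up. Three slots side by side at y = -58, 0, +58 mm run along its x between guide rails standing 7 mm above the plate; any slot may be empty.
- hold_bar (a joint): Hold-down bar of the clamp tray: dark steel bail (two arms, a crossbar, a lip 22 mm deep in front of the cassettes), hinged at the tray's rear about the tray's y axis. 0 rad = down, blocking the cassettes; 1.57 = upright; 2.0 = stop, leaning back. Stiff hinge (0.3 N m): it stays where it is left. Past 1.7 rad it leaves room for a gripper.
- bar_handle (a point): Middle of the round grip rod of the hold-down bar's U-shaped handle: rod 11 mm thick, 84 mm long along the tray's y, 39 mm clear gap between rod and bar. Turns with the bar; 164 mm from bar_hinge; with the bar down it is the part nearest the robot, 41 mm above the bench.
- bar_hinge (a point): Point on the hold-down bar's hinge axis, in the middle of the tray's width, 40 mm above the bench.
- station: Curing station, fixed to the bench: white open tray 148 x 236 mm outside, 132 x 220 mm inside, floor 10 mm and wall tops 38 mm above the bench, walls 8 mm. Origin at the bench surface under its centre; its -x side faces the robot.
- tray_floor (a point): Centre of the station's inner floor, 10 mm above the bench.
- shield (a joint): Clear hood-shaped shield of the station (150 x 234 mm, 34 mm deep, top 74 mm above the bench), hinged at the station's rear about its y axis. 0 rad = shut; 1.57 = upright; 2.0 = stop, leaning back. Stiff hinge (0.35 N m): it stays where it is left. It may start up to 0.4 rad ajar. Past 1.7 rad it leaves room for a gripper.
- shield_handle (a point): Middle of the round grip rod of the shield's U-shaped handle: rod 11 mm thick, 84 mm long along the station's y, 37 mm clear gap between rod and shield. Turns with the shield; 196 mm forward of and 34 mm above shield_hinge when shut.
- shield_hinge (a point): Point on the shield's hinge axis, in the middle of the station's width, 40 mm above the bench.
- cassette_a: Sample cassette, white, 96 (x) x 50 (y) x 20 mm (z), about 0.12 kg, with a square grey grip block 22 x 22 mm standing from 20 to 44 mm above its underside, centred 12 mm towards its -x. Origin at the centre of its underside; x along its length. Starts in a slot of the clamp tray with -x to the front. Two or three cassettes are present.
- cassette_b: Another cassette, the same as cassette_a.
- cassette_c: Another cassette, the same as cassette_a.
- beaker: Glass beaker, 64 mm wide, 70 mm high, standing behind the work; origin at the centre of its underside. Bystander: do not knock it over.
- ledge (a point): Middle of the front edge of the clamp tray's fixed aluminium rear ledge, on its underside, 33 mm above the bench (ledge top 38 mm). It covers the rear 20 mm of each cassette, so a cassette must be slid at least 25 mm to the tray's -x before it can be lifted.
Things that resemble listed ones, but are neither listed nor needed, are in the scene too. What is shaped like the cassette_a but yellow is not meant.

How it is judged:
By the outcome, as a careful person would: the job done as asked, in the order asked, and still so for the second after the job is handed in, with the robot touching nothing.
Of cassette_a, cassette_b, cassette_c only 2 to 3 are there at a start; the rules pass over those that are not, and their reading is None.
At some moment in a run one of cassette_a, cassette_b, cassette_c may be knocked a few centimetres aside while the robot is not near it.
Once in a run the grip may slacken for a moment while it holds something.
It also fails if it takes over 210 s, if anything falls off the work surface, if the arm or the gripper's body presses on something with over 40 N, if the wrist force passes 120 N, or if a joint passes its speed limit or range.

## Working session

There is one attempt and no reset: what is moved stays moved. The work goes in short steps, Python scripts to look and compute and a shell command to move; the robot and the scene stay as the last step left them, time stands still between calls to the robot, and variables do not carry over. Pictures are saved under pics/ and viewed, at most 14 in all, crops included, and the job is handed in when it is done.

```bash
mkdir -p pics
cat > h.py <<'E'
import numpy as np, cv2, json
from plant import bot
from scipy.spatial.transform import Rotation as R
def K(c):
    h=c["color"].shape[0]; f=h/2/np.tan(np.radians(c["fov_y"])/2); return f
def ray(c,u,v,T=None):
    f=K(c); d=np.array([(u-c["cx"])/f,-(v-c["cy"])/f,-1.])
    E=np.array(c["extrinsics"]) if "extrinsics" in c else np.linalg.inv(T@np.array(c["tool_from_camera"]))
    Ei=np.linalg.inv(E); return Ei[:3,3],Ei[:3,:3]@d
def atz(c,u,v,z,T=None):
    o,d=ray(c,u,v,T); return o+d*(z-o[2])/d[2]
def tri(rs):
    A=np.zeros((3,3));b=np.zeros(3)
    for o,d in rs:
        d=d/np.linalg.norm(d);P=np.eye(3)-np.outer(d,d);A+=P;b+=P@o
    p=np.linalg.solve(A,b); return p,[np.linalg.norm(np.cross(p-o,d/np.linalg.norm(d))) for o,d in rs]
def proj(c,p,T=None):
    E=np.array(c["extrinsics"]) if "extrinsics" in c else np.linalg.inv(T@np.array(c["tool_from_camera"]))
    q=E[:3,:3]@np.asarray(p,float)+E[:3,3]; f=K(c); return [c["cx"]+f*q[0]/-q[2],c["cy"]-f*q[1]/-q[2]]
def toolT(o=None):
    o=o or bot.get_obs(); T=np.eye(4); T[:3,:3]=R.from_euler('xyz',o["tcp_rot"]).as_matrix(); T[:3,3]=o["tool_pos"]; return T
def snap(n,tag):
    T=toolT(); c=bot.capture(n); cv2.imwrite(f"pics/{tag}.png",c["color"]); c["T"]=T
    np.save(f"pics/{tag}.npy",c,allow_pickle=True); return c
def load(tag): return np.load(f"pics/{tag}.npy",allow_pickle=True).item()
E
python3 - <<'E'
from h import *
o=bot.get_obs();print(o)
for n in("scene","top"):
    c=snap(n,n+"0");print({k:v for k,v in c.items() if k!="color"})
E
```

```text
{'time': 0.0, 'joint_positions': array([ 9.65005737e-01,  3.42724935e-01,  1.52501278e+00,  1.20340079e-05,
        1.27537712e+00, -1.46003106e-01]), 'dq': array([-0.00079695,  0.0006961 ,  0.00031726, -0.00156301, -0.0003094 ,
        0.00015341]), 'tau': array([ 1.10000976e-03, -4.31248963e+01, -2.44220209e+01,  7.19032134e-02,
        5.61976992e-02, -1.76729714e-04]), 'tool_pos': array([232.72175813, 470.15696198, 226.04528591]), 'tcp_rot': array([-3.14008834e+00, -2.32839643e-04,  2.68180148e+00]), 'contact_force': array([-0.22638108,  1.09095352, -0.46400033]), 'moment': array([-0.04392494,  0.01218153, -0.00580628]), 'finger_force': 0.0, 'grip_width': 91.91985458906808}
{'fov_y': 57.16359075921274, 'cx': 276.5981070835055, 'cy': 209.0580716560927, 'extrinsics': array([[ 8.01855617e-01, -5.97391725e-01,  1.22758357e-02,
        -4.76322899e+02],
       [ 4.46642540e-01,  6.12904970e-01,  6.51811276e-01,
        -2.89624942e+02],
       [-3.96910583e-01, -5.17175622e-01,  7.58281850e-01,
        -8.69824713e+02],
       [ 0.00000000e+00,  0.00000000e+00,  0.00000000e+00,
      
[... 451 characters left out ...]
xtrinsics': array([[ 2.39736038e-02, -9.99711489e-01,  1.48485870e-03,
        -1.73718224e+01],
       [ 9.97817727e-01,  2.40195428e-02,  6.15048414e-02,
        -5.65879545e+02],
       [-6.15227622e-02,  7.12562878e-06,  9.98105681e-01,
        -1.19058031e+03],
       [ 0.00000000e+00,  0.00000000e+00,  0.00000000e+00,
         1.00000000e+00]]), 'T': array([[-8.96127001e-01,  4.43796837e-01, -8.75036848e-04,
         2.32720235e+02],
       [ 4.43797634e-01,  8.96126200e-01, -1.22240667e-03,
         4.70157291e+02],
       [ 2.41643233e-04, -1.48377090e-03, -9.99998870e-01,
         2.26081612e+02],
       [ 0.00000000e+00,  0.00000000e+00,  0.00000000e+00,
         1.00000000e+00]])}
```

View pics/scene0.png

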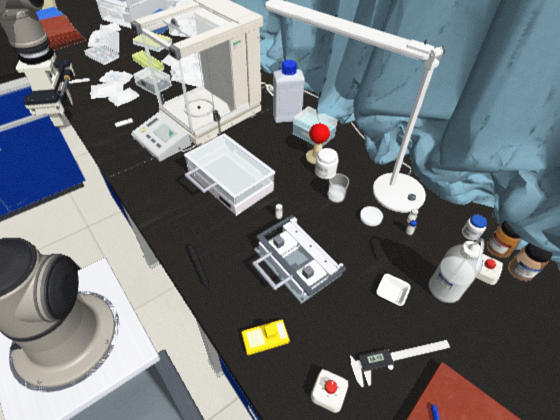

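View pics/top0.png

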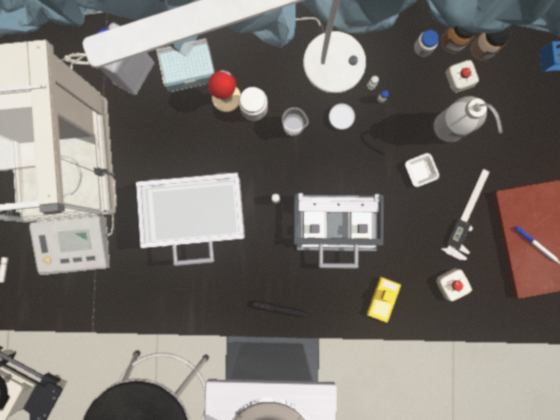

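The scene picture shows the station at about (230,175) with its shield nearly shut. The clamp is at about (300,258) with two cassettes, in its outer slots, and the yellow decoy at (266,337). In the top picture the station is at (190,212), the clamp at (338,222) and the beaker at about (293,122). Next, enlarged crops for corner pixels.

Run:
```python
from h import *
t=load("top0");s=load("scene0")
cv2.imwrite("pics/c1.png",cv2.resize(t["color"][160:280,130:290+110],None,fx=2.96,fy=2.96,interpolation=cv2.INTER_CUBIC))
cv2.imwrite("pics/c2.png",cv2.resize(s["color"][125:310,175:360],None,fx=3.2,fy=3.2,interpolation=cv2.INTER_CUBIC))
```

```text
(no output)
```

View pics/c1.png

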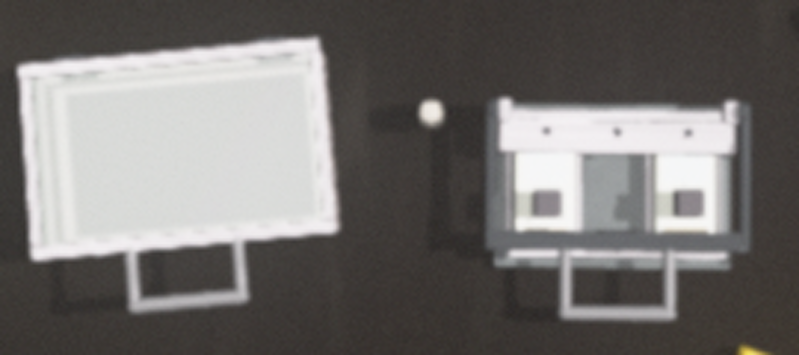

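View pics/c2.png

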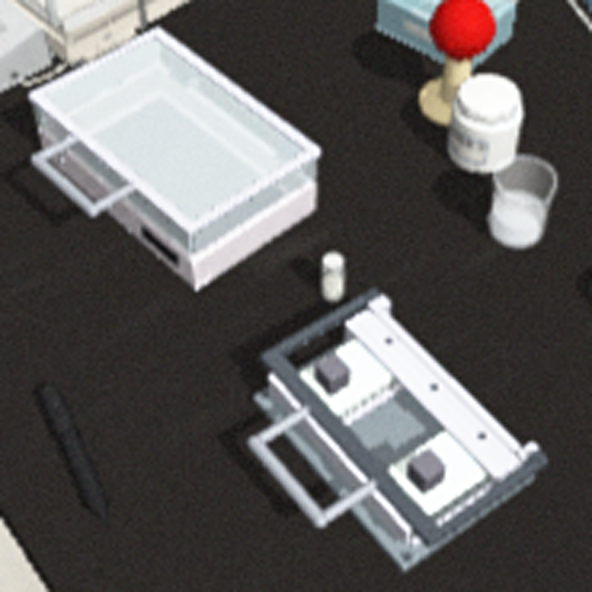

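Crop c1 (top): clamp rod ends (567,316) and (671,316), shield rod (135,306) to (243,298), grip blocks (547,204) and (688,204). Crop c2 (scene): clamp rod (258,441) to (323,520), shield rod (40,160) to (95,208), blocks (331,365) and (427,463).

```bash
cat > m.py <<'E'
from h import *
t=load("top0");s=load("scene0")
P={"cl_rodL":((567,316),(256,443)),"cl_rodR":((671,316),(323,520)),"sh_rodL":((135,306),(38,159)),"sh_rodR":((243,298),(96,210)),
"blkL":((548,203),(331,366)),"blkR":((689,203),(426,464)),"sh_RL":((20,66),(157,32)),"sh_RR":((318,40),(319,152)),"sh_FR":((337,232),(192,232)),"sh_FL":((35,258),(33,97)),
"ledgeholeL":((547,130),(389,341)),"ledgeholeM":((617,131),(434,387)),"ledgeholeR":((688,132),(482,436)),"postL":((505,103),(380,302)),"postR":((731,107),(531,453)),"vial":((431,108),(333,259))}
for k,(a,b) in P.items():
    p,e=tri([ray(t,130+a[0]/2.96,160+a[1]/2.96),ray(s,175+b[0]/3.2,125+b[1]/3.2)]);print(k,p.round(1),np.round(e,1))
print("beaker base",atz(s,175+520/3.2,125+232/3.2,0),atz(t,293,122,70))
E
python3 m.py
```

```text
cl_rodL [ 438.6 -116.1   47.6] [1.6 1.6]
cl_rodR [ 440.6 -199.6   47.1] [1.7 1.7]
sh_rodL [439.5 223.4  83.1] [1. 1.]
sh_rodR [448.7 139.1  83.4] [2.3 2.3]
blkL [526.8 -97.4  56. ] [0.3 0.3]
blkR [ 530.3 -211.    53.6] [0.5 0.5]
sh_RL [624.9 323.4  74.3] [0.1 0.1]
sh_RR [651.   88.   77.7] [0.4 0.4]
sh_FR [501.1  67.6  85. ] [1.7 1.7]
sh_FL [475.4 302.9  80.6] [1.8 1.8]
ledgeholeL [586.9 -96.9  41.9] [0.2 0.2]
ledgeholeM [ 587.6 -153.9   40.7] [0.3 0.3]
ledgeholeR [ 588.2 -211.7   40.2] [0.3 0.3]
postL [606.8 -61.6  43.7] [1. 1.]
postR [ 609.  -246.1   40.1] [0.3 0.3]
vial [601.2  -1.9  47.6] [0.7 0.7]
beaker base [788.61955738 -45.4278312    0.        ] [777.73461006 -39.2314113   70.        ]
```

Clamp: rod at about (440,-158), yaw about 0.02, cassettes in slots y=±58. Shield: rod at (444,181), yaw about 0.11, almost shut. I'll move over the clamp and look with the wrist camera.

```bash
cat >> h.py <<'E'
def go(p,ya=None,tilt=0.):
    """delta in tool axes (mm) from now to world p; turn (rotvec, tool axes) to tool-down with tool y at angle ya, tilted fwd"""
    T=toolT(); d=np.asarray(p,float)-T[:3,3]; print("now",T[:3,3].round(1),"tool-delta",(T[:3,:3].T@d).round(1),end=" ")
    if ya is not None:
        y=np.array([np.cos(ya),np.sin(ya),0]);z=np.array([0,0,-1.]);X=np.cross(y,z)
        Rt=R.from_rotvec(X*tilt).as_matrix()@np.c_[X,y,z]
        print("turn",R.from_matrix(T[:3,:3].T@Rt).as_rotvec().round(3),"delta after turn",(Rt.T@d).round(1),end="")
    print()
def st():
    o=bot.get_obs(); print("t",round(o["time"],2),"p",o["tool_pos"].round(1),"rpy",o["tcp_rot"].round(3),"F",o["contact_force"].round(1),"w",round(o["grip_width"],1),"ff",round(o["finger_force"],1),"q",o["joint_positions"].round(2))
E
python3 -m crank '[[0,0,0,0,0,0.18],[0,0,0,0,0,0.18],[0,0,0,0,0,0.18],[0,0,0,0,0,0.18],[0,0,0,0,0,0.18]]'; python3 -m crank '[[0,0,0,0,0,0.18],[0,0,0,0,0,0]]'
python3 -c "
from h import *
st();go([430,-158,250],0.02)"
```

```text
time: 0.72
tool_pos: [232.8, 470.3, 226.3]
tcp_rot: [-3.141, 0.001, 1.776]
contact_force: [-0.1, -1.2, 0.5]
grip_width: 92.2
finger_force: 0.0
time: 0.98
tool_pos: [232.9, 470.3, 226.4]
tcp_rot: [-3.141, 0.001, 1.603]
contact_force: [0.1, -0.0, 0.1]
grip_width: 91.9
finger_force: 0.0
t 0.97 p [232.9 470.3 226.4] rpy [-3.141e+00  1.000e-03  1.603e+00] F [ 0.1 -0.   0.1] w 91.9 ff 0.0 q [ 0.96  0.34  1.52 -0.    1.28  0.93]
now [232.9 470.3 226.4] tool-delta [-634.4  176.5  -23.3] turn [-0.     0.001  0.013] delta after turn [-632.1  184.5  -23.6]
```

```bash
python3 -m crank '[[-0.056,0.03,-0.005,0,0,0.003],[-0.056,0.03,-0.005,0,0,0.003],[-0.056,0.03,-0.005,0,0,0.003],[-0.056,0.03,-0.005,0,0,0.003],[-0.056,0.03,-0.005,0,0,0.003]]' | tail -6 && python3 -m crank '[[-0.058,0.006,0,0,0,0],[-0.058,0.006,0,0,0,0],[-0.058,0.006,0,0,0,0],[-0.058,0.006,0,0,0,0],[-0.058,0.006,0,0,0,0]]' && python3 -m crank '[[-0.058,0.006,0,0,0,0],[0,0,0,0,0,0],[0,0,0,0,0,0]]' 35
python3 - <<'E'
from h import *
st();go([430,-158,250],0.02);c=snap("wrist","w1");print(c["tool_from_camera"].round(2),c["fov_y"],c["cx"],c["cy"])
E
```

```text
time: 1.6
tool_pos: [387.5, 197.9, 251.5]
tcp_rot: [3.141, -0.0, 1.591]
contact_force: [1.1, 0.1, -0.5]
grip_width: 92.1
finger_force: 0.0
time: 2.22
tool_pos: [421.4, -91.7, 251.3]
tcp_rot: [3.141, -0.0, 1.591]
contact_force: [2.0, 0.7, -0.4]
grip_width: 92.0
finger_force: 0.0
time: 2.6
tool_pos: [428.1, -147.3, 250.9]
tcp_rot: [-3.141, -0.001, 1.588]
contact_force: [0.5, 0.4, 0.1]
grip_width: 66.4
finger_force: 0.0
t 2.6 p [ 428.1 -147.3  250.9] rpy [-3.141e+00 -1.000e-03  1.588e+00] F [0.5 0.4 0.1] w 66.4 ff 0.0 q [-0.5   0.19  1.67  0.    1.29 -0.52]
now [ 428.1 -147.3  250.9] tool-delta [-10.8   1.7   0.9] turn [-0.001 -0.001 -0.002] delta after turn [-10.8   1.7   0.9]
[[   0.      0.96    0.26   69.75]
 [   1.     -0.     -0.     -0.92]
 [  -0.      0.26   -0.96 -157.73]
 [   0.      0.      0.      1.  ]] 68.19267491206134 280.79340328303806 210.98840276960055
```

View pics/w1.png

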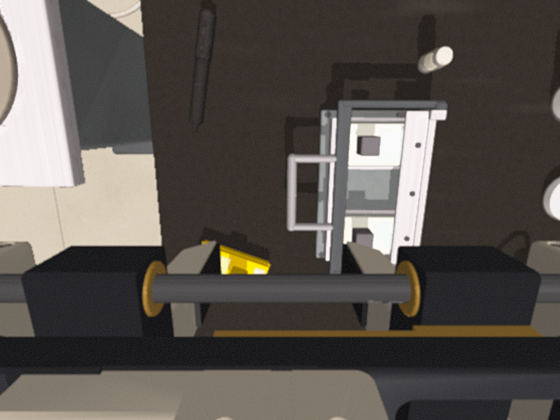

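The wrist picture shows the clamp bar rod from (293,157) to (294,228), blocks at (369,145) and (364,237), and ledge holes at (418,146), (412,193) and (407,238).

Run:
```python
from h import *
c=load("w1");T=c["T"];t=load("top0");s=load("scene0")
W={"cl_rodL":(293,158),"cl_rodR":(294,228),"blkL":(369,145),"ledgeholeL":(418,146),"ledgeholeM":(412,193),"ledgeholeR":(407,238),"vial":(444,55)}
exec("P="+open("m.py").read().split("P=")[1].split("\nfor")[0])
Z={"c":41,"b":54,"l":38,"v":45}
for k,w in W.items():
    a,b=P[k];r=[ray(c,*w,T),ray(t,130+a[0]/2.96,160+a[1]/2.96),ray(s,175+b[0]/3.2,125+b[1]/3.2)]
    z=Z[k[0]]
    print(k,atz(c,*w,z,T).round(1),"tri",tri(r)[0].round(1),"tw+t",tri(r[:2])[0].round(1),np.round(tri(r)[1],1))
go([440,-158,60],0.02)
```

```text
cl_rodL [ 440.9 -112.7   41. ] tri [ 439.6 -114.4   44.9] tw+t [ 439.  -109.9   87.5] [2.3 2.7 1.7]
cl_rodR [ 444.6 -199.1   41. ] tri [ 442.1 -198.8   44.7] tw+t [ 441.7 -196.1   54.4] [2.5 3.1 1. ]
blkL [525.1 -95.5  54. ] tri [526.4 -96.6  54.5] tw+t [527.2 -97.1  47.2] [1.8 1.3 0.8]
ledgeholeL [587.  -96.5  38. ] tri [586.7 -96.6  41. ] tw+t [586.9 -96.8  38.4] [0.9 0.2 0.8]
ledgeholeM [ 587.2 -152.6   38. ] tri [ 587.7 -153.3   39. ] tw+t [ 587.8 -153.6   36.5] [1.1 0.7 1. ]
ledgeholeR [ 588.4 -210.8   38. ] tri [ 588.4 -211.2   38.8] tw+t [ 588.4 -211.5   37.5] [0.7 0.6 0.6]
vial [ 5.99e+02 -5.00e-01  4.50e+01] tri [600.7  -1.2  45.8] tw+t [601.7  -0.9  41.1] [2.  1.6 0.9]
now [ 428.2 -146.7  251.1] tool-delta [-11.6  11.7 191. ] turn [-0.001 -0.001 -0.002] delta after turn [-11.5  11.6 191.1]
```

```bash
python3 -m crank '[[-0.0105,0.0125,0.04,0,0,0],[0,0,0.05,0,0,0],[0,0,0.05,0,0,0],[0,0,0.04,0,0,0],[0,0,0,0,0,0]]' 35
python3 -m crank '[[0,0,0.03,0,0,0],[0,0,0.016,0,0,0],[0,0,0,0,0,0]]'
python3 - <<'E'
from h import *
st();go([441,-157,24],0.02)
E
```

```text
time: 3.28
tool_pos: [439.5, -155.6, 69.4]
tcp_rot: [-3.136, -0.003, 1.59]
contact_force: [-0.0, -0.7, -0.6]
grip_width: 32.5
finger_force: 0.0
time: 3.65
tool_pos: [441.7, -157.5, 26.2]
tcp_rot: [3.141, 0.0, 1.589]
contact_force: [0.2, -0.2, 1.0]
grip_width: 32.1
finger_force: 0.0
t 3.65 p [ 441.7 -157.5   26.2] rpy [3.141 0.    1.589] F [ 0.2 -0.2  1. ] w 32.1 ff 0.0 q [-0.51  0.52  1.91  0.    0.71 -0.52]
now [ 441.7 -157.5   26.2] tool-delta [ 0.5 -0.7  2.2] turn [ 0.001  0.    -0.002] delta after turn [ 0.5 -0.7  2.2]
```

```bash
python3 -m crank '[[0,0,0.003,0,0,0],[0,0,0,0,0,0],[0,0,0,0,0,0],[0,0,0,0,0,0]]' 0
python3 - <<'E'
from h import *
st()
r=164; o=toolT()[:3,3]+[0,0,19]
hx=o[0]+r; 
for th in np.arange(0,1.9,.15): print(round(th,2),(r*(1-np.cos(th))).round(1),(r*np.sin(th)).round(1))
E
```

```text
time: 4.15
tool_pos: [440.8, -158.1, 22.9]
tcp_rot: [-3.141, 0.0, 1.587]
contact_force: [-3.6, -0.7, 6.9]
grip_width: 9.7
finger_force: 30.0
t 4.15 p [ 440.8 -158.1   22.9] rpy [-3.141  0.     1.587] F [-3.6 -0.7  6.9] w 9.7 ff 30.0 q [-0.51  0.52  1.92 -0.    0.7  -0.52]
0.0 0.0 0.0
0.15 1.8 24.5
0.3 7.3 48.5
0.45 16.3 71.3
0.6 28.6 92.6
0.75 44.0 111.8
0.9 62.1 128.5
1.05 82.4 142.3
1.2 104.6 152.9
1.35 128.1 160.0
1.5 152.4 163.6
1.65 177.0 163.5
1.8 201.3 159.7
```

```bash
python3 -m crank '[[0,0.0018,-0.0245,0,0,0],[0,0.0055,-0.024,0,0,0],[0,0.009,-0.0228,0,0,0],[0,0.0123,-0.0213,0,0,0]]'; python3 -m crank '[[0,0,0,0,0,0]]'
```

```text
time: 4.65
tool_pos: [467.8, -157.7, 115.2]
tcp_rot: [-3.137, -0.0, 1.587]
contact_force: [-0.9, -3.9, -4.4]
grip_width: 9.9
finger_force: 30.0
time: 4.78
tool_pos: [468.6, -157.8, 116.4]
tcp_rot: [-3.139, 0.001, 1.588]
contact_force: [-8.6, -1.9, 5.7]
grip_width: 9.7
finger_force: 30.0
```

```bash
python3 -m crank '[[0,0.0154,-0.0192,0,0,0],[0,0.0181,-0.0167,0,0,0],[0,0.0203,-0.0138,0,0,0],[0,0.0222,-0.0106,0,0,0]]'; python3 -m crank '[[0,0.0235,-0.0071,0,0,0],[0,0.0243,-0.0036,0,0,0],[0,0.0246,0.0001,0,0,0],[0,0.0243,0.0038,0,0,0],[0,0,0,0,0,0]]'; python3 -c "
from h import *
st()"
```

```text
time: 5.28
tool_pos: [544.4, -157.0, 177.5]
tcp_rot: [-3.139, 0.001, 1.586]
contact_force: [-4.4, -2.4, 1.1]
grip_width: 9.8
finger_force: 30.0
time: 5.9
tool_pos: [644.0, -155.8, 182.5]
tcp_rot: [3.138, 0.002, 1.587]
contact_force: [2.4, -3.8, 3.6]
grip_width: 9.8
finger_force: 30.0
t 5.9 p [ 644.  -155.8  182.5] rpy [3.138e+00 2.000e-03 1.587e+00] F [ 2.4 -3.8  3.6] w 9.8 ff 30.0 q [-0.35  0.63  1.17 -0.    1.34 -0.37]
```

```bash
python3 -m crank '[[0,0,0,0,0,0],[0,0,0,0,0,0],[0,0,-0.03,0,0,0],[0,0,-0.05,0,0,0],[0,0,0,0,0,0]]' 40
python3 -m crank '[[0.04,-0.04,0,0,0,0],[0.055,-0.04,0,0,0,0],[0.055,-0.04,0,0,0,-0.03],[0.055,-0.04,0,0,0,-0.03],[0.055,-0.04,0,0,0,-0.034]]'
python3 -m crank '[[0.03,0,0,0,0,0],[0,0,0,0,0,0],[0,0,0,0,0,0]]'
python3 - <<'E'
from h import *
st();go([444,181,150],0.11);snap("wrist","w2")
E
```

```text
time: 6.52
tool_pos: [643.4, -154.9, 266.8]
tcp_rot: [3.134, 0.002, 1.587]
contact_force: [0.5, 1.1, -0.8]
grip_width: 36.7
finger_force: 0.0
time: 7.15
tool_pos: [444.4, 82.4, 261.0]
tcp_rot: [-3.14, -0.001, 1.682]
contact_force: [0.6, 0.2, -0.2]
grip_width: 36.7
finger_force: 0.0
time: 7.52
tool_pos: [443.5, 110.2, 261.4]
tcp_rot: [-3.141, 0.0, 1.681]
contact_force: [0.4, -0.5, 0.1]
grip_width: 36.7
finger_force: 0.0
t 7.53 p [443.5 110.2 261.4] rpy [-3.141  0.     1.681] F [ 0.4 -0.5  0.1] w 36.7 ff 0.0 q [ 0.08  0.19  1.64 -0.    1.32 -0.03]
now [443.5 110.2 261.4] tool-delta [ 70.4   8.4 111.4] turn [-0.001  0.     0.   ] delta after turn [ 70.3   8.3 111.4]
```

View pics/w2.png

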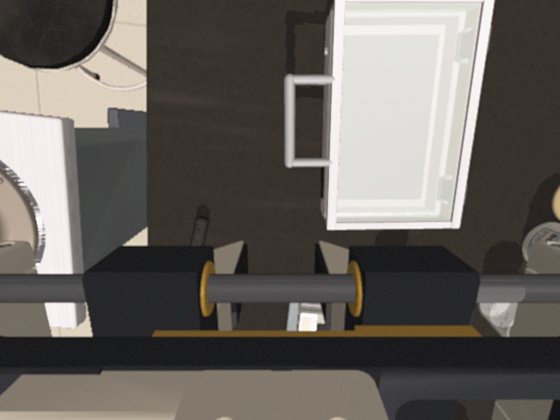

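Shield rod runs from (290,78) to (290,163) in the wrist view. The shield's near-right top corner is at (333,229) and the rear-right one at (459,226).

Run:
```python
from h import *
c=load("w2");T=c["T"];t=load("top0");s=load("scene0")
W={"sh_rodL":(290,78),"sh_rodR":(290,163),"sh_FR":(333,228),"sh_RR":(460,226)}
exec("P="+open("m.py").read().split("P=")[1].split("\nfor")[0])
for k,w in W.items():
    a,b=P[k];r=[ray(c,*w,T),ray(t,130+a[0]/2.96,160+a[1]/2.96),ray(s,175+b[0]/3.2,125+b[1]/3.2)]
    print(k,atz(c,*w,80,T).round(1),"tri",tri(r)[0].round(1),"w+s",tri([r[0],r[2]])[0].round(1),np.round(tri(r)[1],1))
go([445,181,61],0.11)
```

```text
sh_rodL [438.8 227.7  80. ] tri [439.4 225.6  81.1] w+s [440.3 227.2  79.4] [2.  1.6 1.8]
sh_rodR [449.  142.5  80. ] tri [449.1 141.1  80.7] w+s [450.6 141.9  79.4] [1.5 2.5 2.7]
sh_FR [506.9  74.1  80. ] tri [503.9  71.3  79.3] w+s [506.9  73.3  76.9] [4.1 4.8 1.1]
sh_RR [651.4  92.6  80. ] tri [652.6  89.9  75.6] w+s [654.4  91.2  74. ] [2.3 2.2 0.3]
now [443.7 109.9 261.4] tool-delta [ 70.6   9.2 200.4] turn [-0.001  0.    -0.001] delta after turn [ 70.5   9.1 200.4]
```

```bash
python3 -m crank '[[0.04,0.005,0.04,0,0,0],[0.034,0.004,0.04,0,0,-0.008],[0,0,0.05,0,0,0],[0,0,0.03,0,0,0],[0,0,0,0,0,0]]' 33
python3 -m crank '[[0,0,0.03,0,0,0],[0,0,0.014,0,0,0],[0,0,0,0,0,0]]'
python3 -c "
from h import *
st();go([444.5,184,57],0.118)"
```

```text
time: 8.2
tool_pos: [443.5, 183.9, 99.8]
tcp_rot: [-3.136, 0.001, 1.687]
contact_force: [0.3, 0.3, 0.3]
grip_width: 30.2
finger_force: 0.0
time: 8.57
tool_pos: [444.7, 184.9, 58.1]
tcp_rot: [-3.141, 0.0, 1.688]
contact_force: [0.1, 0.2, 0.3]
grip_width: 30.5
finger_force: 0.0
t 8.57 p [444.7 184.9  58.1] rpy [-3.141  0.     1.688] F [0.1 0.2 0.3] w 30.5 ff 0.0 q [0.23 0.48 1.85 0.   0.81 0.12]
now [444.7 184.9  58.1] tool-delta [-0.8 -0.3  1.1] turn [-0.001  0.    -0.001] delta after turn [-0.8 -0.3  1.1]
```

```bash
python3 -m crank '[[0,0,0,0,0,0],[0,0,0,0,0,0],[0,0,0,0,0,0]]' 0
python3 - <<'E'
from h import *
st(); z=toolT()[2,3]+19-40
f=np.arcsin(z/199)+np.linspace(0,1.82,15);f=np.append(f[f<1.99],[])
d=np.diff(np.c_[-199*np.cos(f),-199*np.sin(f)],axis=0).round(1);print(f[0],f[-1]);print(d.tolist())
E
```

```text
time: 8.95
tool_pos: [443.8, 185.2, 58.3]
tcp_rot: [-3.14, -0.0, 1.689]
contact_force: [-3.2, -0.2, 1.5]
grip_width: 9.7
finger_force: 30.0
t 8.95 p [443.8 185.2  58.3] rpy [-3.14  -0.     1.689] F [-3.2 -0.2  1.5] w 9.7 ff 30.0 q [0.24 0.48 1.86 0.   0.81 0.12]
0.18844517203124506 1.878445172031245
[[6.5, -25.0], [9.7, -24.0], [12.7, -22.5], [15.5, -20.7], [18.1, -18.5], [20.3, -16.0], [22.2, -13.2], [23.7, -10.2], [24.9, -7.1], [25.6, -3.8], [25.8, -0.4], [25.7, 2.9], [25.1, 6.2]]
```

```bash
python3 -m crank '[[0,0.0065,-0.025,0,0,0],[0,0.0097,-0.024,0,0,0],[0,0.0127,-0.0225,0,0,0],[0,0.0155,-0.0207,0,0,0]]'; python3 -m crank '[[0,0.0181,-0.0185,0,0,0],[0,0.0203,-0.016,0,0,0],[0,0.0222,-0.0132,0,0,0],[0,0.0237,-0.0102,0,0,0]]';python3 -m crank '[[0,0.0249,-0.0071,0,0,0],[0,0.0256,-0.0038,0,0,0],[0,0.0258,-0.0004,0,0,0],[0,0,0,0,0,0]]'
python3 -c "
from h import *
st()"
```

```text
time: 9.45
tool_pos: [486.3, 190.1, 150.4]
tcp_rot: [-3.135, 0.0, 1.689]
contact_force: [-3.8, -0.2, -1.8]
grip_width: 9.8
finger_force: 30.0
time: 9.95
tool_pos: [571.9, 200.0, 210.3]
tcp_rot: [-3.141, 0.001, 1.689]
contact_force: [-4.2, -2.5, 6.1]
grip_width: 9.7
finger_force: 30.0
time: 10.45
tool_pos: [650.4, 209.1, 220.4]
tcp_rot: [3.137, 0.0, 1.688]
contact_force: [1.7, -1.9, 4.4]
grip_width: 9.6
finger_force: 30.0
t 10.45 p [650.4 209.1 220.4] rpy [3.137 0.    1.688] F [ 1.7 -1.9  4.4] w 9.6 ff 30.0 q [ 0.2   0.65  1.03 -0.    1.46  0.08]
```

```bash
python3 -m crank '[[0,0.0257,0.0029,0,0,0],[0,0.0251,0.0062,0,0,0],[0,0.0241,0.0094,0,0,0],[0,0,0,0,0,0],[0,0,0,0,0,0]]'
python3 -c "
from h import *
st()"
```

```text
time: 11.08
tool_pos: [723.4, 217.5, 201.2]
tcp_rot: [3.139, 0.001, 1.688]
contact_force: [3.9, -3.1, 0.9]
grip_width: 9.9
finger_force: 30.0
t 11.07 p [723.4 217.5 201.2] rpy [3.139e+00 1.000e-03 1.688e+00] F [ 3.9 -3.1  0.9] w 9.9 ff 30.0 q [ 0.19  0.82  0.75 -0.    1.57  0.07]
```

```bash
python3 -m crank '[[0,0,0,0,0,0],[0,0,0,0,0,0],[0,0,-0.03,0,0,0],[0,0,-0.05,0,0,0],[0,-0.05,0,0,0,0]]' 40
python3 -m crank '[[0,-0.05,0,0,0,0],[0,-0.05,0,0,0,0],[0,-0.05,0,0,0,0],[0,0,0,0,0,0.186],[0,0,0,0,0,0.186]]' 60|tail -5
python3 -m crank '[[0,0,0,0,0,0.186],[0,0,0,0,0,0.186],[0,0,0,0,0,0.186],[0,0,0,0,0,0.186],[0,0,0,0,0,0.186]]' |tail -5
python3 -m crank '[[0,0,0,0,0,0.186],[0,0,0,0,0,0.17],[0,0,0,0,0,0]]'|tail -5
python3 -c "
from h import *
st();go([470,-157,250],-1.55)"
```

```text
time: 11.7
tool_pos: [679.6, 213.5, 286.4]
tcp_rot: [3.124, -0.002, 1.688]
contact_force: [1.3, 0.8, -0.6]
grip_width: 36.7
finger_force: 0.0
tool_pos: [522.5, 195.0, 281.5]
tcp_rot: [-3.141, -0.0, 1.312]
contact_force: [-0.3, -1.2, -0.1]
grip_width: 55.2
finger_force: 0.0
tool_pos: [523.1, 195.0, 280.9]
tcp_rot: [-3.141, 0.001, 0.381]
contact_force: [1.2, 0.6, 0.4]
grip_width: 54.8
finger_force: 0.0
tool_pos: [523.3, 194.9, 280.9]
tcp_rot: [-3.141, 0.001, 0.033]
contact_force: [0.1, 0.4, -0.1]
grip_width: 54.8
finger_force: 0.0
t 13.32 p [523.3 194.9 280.9] rpy [-3.141e+00  1.000e-03  3.300e-02] F [ 0.1  0.4 -0.1] w 54.8 ff 0.0 q [0.22 0.37 1.33 0.   1.44 1.76]
now [523.3 194.9 280.9] tool-delta [-64.8 350.   30.8] turn [-0.     0.001  0.012] delta after turn [-60.6 350.7  30.9]
```

```bash
python3 -m crank '[[-0.01,0.058,0.01,0,0,0.012],[-0.01,0.058,0.01,0,0,0],[-0.01,0.058,0.01,0,0,0],[-0.01,0.058,0.01,0,0,0],[-0.01,0.058,0.01,0,0,0]]' |tail -5
python3 -m crank '[[-0.005,0.058,0.01,0,0,0],[0,0,0,0,0,0],[0,0,0,0,0,0]]'|tail -5
python3 -c "
from h import *
st();snap('wrist','w3');snap('top','t3')"
```

```text
tool_pos: [479.4, -97.8, 230.8]
tcp_rot: [-3.141, -0.001, 0.024]
contact_force: [1.3, -0.2, -1.0]
grip_width: 55.2
finger_force: 0.0
tool_pos: [476.1, -153.9, 220.9]
tcp_rot: [-3.141, 0.0, 0.02]
contact_force: [-0.2, 0.5, 0.3]
grip_width: 55.0
finger_force: 0.0
t 14.32 p [ 476.1 -153.9  220.9] rpy [-3.141  0.     0.02 ] F [-0.2  0.5  0.3] w 55.0 ff 0.0 q [-0.47  0.3   1.6   0.    1.24  1.08]
```

View pics/w3.png

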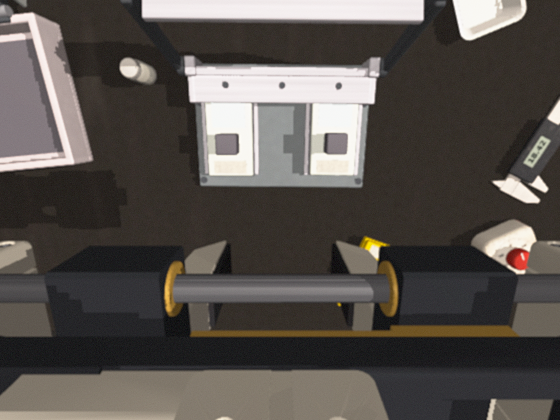

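Bar is up and clear. The block tops are at about (228,144) and (336,144); ledge front edge at row 102.

Run:
```python
from h import *
c=load("w3");T=c["T"];t=load("top0")
for n,w,a in(("L",(228,143.5),(548,203)),("R",(336.5,143.5),(689,203))):
    r=[ray(c,*w,T),ray(t,130+a[0]/2.96,160+a[1]/2.96)]
    print(n,atz(c,*w,54,T).round(1),tri(r)[0].round(1),tri(r)[1])
for w in((225,85),(282,85.5),(339,86)): print("hole",atz(c,*w,38,T).round(1))
for w in((205,185),(362,186)): print("plate front",atz(c,*w,10,T).round(1))
go([528,-97,34],-1.55);go([530,-212,34],-1.55)
```

```text
L [527.9 -99.4  54. ] [527.4 -98.3  47.1] [np.float64(0.09706194018946127), np.float64(0.09706194018958149)]
R [ 530.2 -210.5   54. ] [ 530.  -211.4   49.2] [np.float64(0.08472655144796112), np.float64(0.08472655144795009)]
hole [585.6 -95.1  38. ]
hole [ 586.4 -153.5   38. ]
hole [ 587.1 -211.9   38. ]
plate front [475.9 -63.2  10. ]
plate front [ 478.7 -252.3   10. ]
now [ 476.4 -153.1  221.1] tool-delta [ 52.7 -54.9 187.2] turn [-0.    -0.     0.001] delta after turn [ 52.7 -55.  187.1]
now [ 476.4 -153.1  221.1] tool-delta [ 52.2  60.1 187.1] turn [-0.    -0.     0.001] delta after turn [ 52.3  60.  187.1]
```

```bash
python3 -m crank '[[0.026,-0.027,0.03,0,0,0],[0.026,-0.027,0.03,0,0,0],[0,0,0.05,0,0,0],[0,0,0.045,0,0,0],[0,0,0,0,0,0]]' 60|tail -5
python3 -m crank '[[0,0,0.02,0,0,0],[0,0,0.01,0,0,0],[0,0,0,0,0,0]]' |tail -5
python3 -c "
from h import *
st();go([527.8,-98.5,35],-1.55)"
```

```text
tool_pos: [525.2, -97.1, 63.4]
tcp_rot: [-3.139, 0.006, 0.022]
contact_force: [0.6, 0.4, 0.2]
grip_width: 55.2
finger_force: 0.0
tool_pos: [527.6, -99.2, 36.7]
tcp_rot: [3.141, -0.001, 0.02]
contact_force: [-0.7, 0.0, -0.2]
grip_width: 55.1
finger_force: 0.0
t 15.43 p [527.6 -99.2  36.7] rpy [ 3.141e+00 -1.000e-03  2.000e-02] F [-0.7  0.  -0.2] w 55.1 ff 0.0 q [-0.33  0.59  1.72  0.    0.83  1.22]
now [527.6 -99.2  36.7] tool-delta [ 0.2 -0.7  1.7] turn [ 0.    -0.001 -0.001] delta after turn [ 0.2 -0.7  1.7]
```

Close, then slide out along -x in small steps.

```bash
python3 -m crank '[[0,0,0,0,0,0],[0,0,0,0,0,0],[0,0,0,0,0,0],[0,0,0,0,0,0]]' 0
python3 -m crank '[[-0.008,0,0,0,0,0],[-0.01,0,0,0,0,0],[-0.01,0,0,0,0,0],[-0.01,0,0,0,0,0],[0,0,0,0,0,0]]'
```

```text
time: 15.92
tool_pos: [527.4, -97.2, 36.4]
tcp_rot: [-3.138, -0.001, 0.017]
contact_force: [2.1, 9.7, 3.6]
grip_width: 22.1
finger_force: 30.0
time: 16.55
tool_pos: [492.4, -98.2, 37.7]
tcp_rot: [-3.14, -0.008, 0.018]
contact_force: [7.9, 14.4, 8.4]
grip_width: 22.0
finger_force: 30.0
```

```bash
python3 -m crank '[[0,0,-0.02,0,0,0],[0,0,-0.04,0,0,0],[0,0,-0.04,0,0,0],[0,0,-0.02,0,0,0],[0,0,0,0,0,0]]'
python3 - <<'E'
from h import *
st();t=load("t3")
cv2.imwrite("pics/c3.png",cv2.resize(t["color"][150:280,120:300],None,fx=4,fy=4,interpolation=cv2.INTER_CUBIC))
E
```

```text
time: 17.18
tool_pos: [489.9, -100.5, 157.0]
tcp_rot: [3.14, -0.003, 0.019]
contact_force: [-0.8, -0.3, -1.4]
grip_width: 21.9
finger_force: 30.0
t 17.18 p [ 489.9 -100.5  157. ] rpy [ 3.14e+00 -3.00e-03  1.90e-02] F [-0.8 -0.3 -1.4] w 21.9 ff 30.0 q [-0.36  0.37  1.7   0.    1.07  1.2 ]
```

View pics/c3.png

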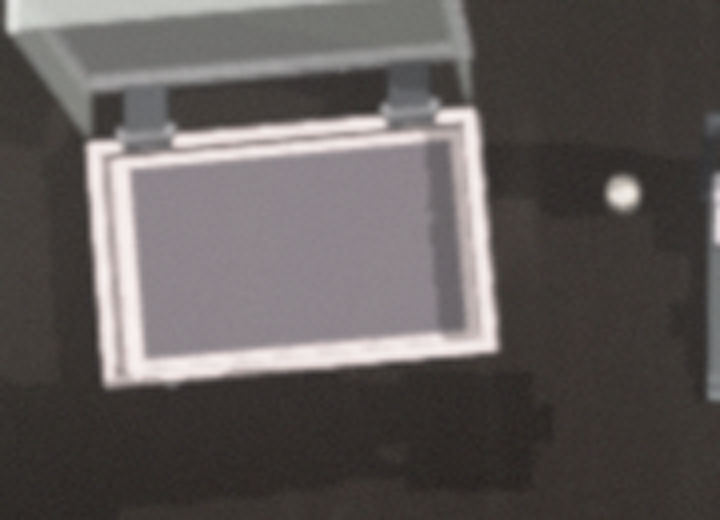

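The top crop shows the open station: rim corners at (86,147), (478,108), (498,349), (106,384), with the shield folded back behind it.

Run:
```python
from h import *
t=load("t3")
C=np.array([atz(t,120+u/4,150+v/4,38) for u,v in((86,147),(478,108),(498,349),(106,384))]);print(C.round(1))
c=C.mean(0);yaw=np.arctan2(*( (C[0]-C[1]+C[3]-C[2])[[0,1]]*[-1,1]));print("centre",c.round(1),"yaw",yaw, np.linalg.norm(C[0]-C[1]),np.linalg.norm(C[1]-C[2]))
ex=np.array([np.cos(yaw),np.sin(yaw),0]);ey=np.array([-ex[1],ex[0],0])
print("from rod", np.array([444.5,184,0])+ex*(42.5+75+4))
for s in(50,-50):
    p=c+ey*s-12*ex;p[2]=157;print(s,end=" ");go(p,yaw-np.pi/2)
```

```text
[[618.5 321.9  38. ]
 [647.8  86.1  38. ]
 [502.7  70.   38. ]
 [476.2 304.1  38. ]]
centre [561.3 195.5  38. ] yaw 0.11851515085568803 237.57154893966853 145.99993027310865
from rod [565.14771345 198.36590543   0.        ]
50 now [ 489.9 -100.5  157. ] tool-delta [ 6.000e+01 -3.432e+02 -2.000e-01] turn [ 0.001 -0.003 -0.1  ] delta after turn [  93.9 -335.5    0. ]
-50 now [ 489.9 -100.5  157. ] tool-delta [  70.  -243.7   -0. ] turn [ 0.001 -0.003 -0.1  ] delta after turn [  93.9 -235.5    0. ]
```

```bash
python3 -m crank '[[0,0,0,0,0,-0.1],[0.01,-0.03,0,0,0,0],[0.016,-0.05,0,0,0,0],[0.016,-0.05,0,0,0,0],[0.016,-0.05,0,0,0,0]]'|tail -5
python3 -m crank '[[0.016,-0.05,0,0,0,0],[0.016,-0.05,0,0,0,0],[0.004,-0.05,0,0,0,0],[0,0,0,0,0,0],[0,0,0,0,0,0]]'|tail -5
python3 -c "
from h import *
st();go([544.7,245.3,45],0.118-np.pi/2)"
```

```text
tool_pos: [524.8, 86.9, 154.1]
tcp_rot: [-3.141, 0.003, 0.118]
contact_force: [-0.3, -0.7, -1.0]
grip_width: 22.0
finger_force: 30.0
tool_pos: [542.7, 238.1, 154.3]
tcp_rot: [3.141, 0.003, 0.119]
contact_force: [-0.2, -0.1, -0.5]
grip_width: 21.8
finger_force: 30.0
t 18.43 p [542.7 238.1 154.3] rpy [3.141e+00 3.000e-03 1.190e-01] F [-0.2 -0.1 -0.5] w 21.8 ff 30.0 q [ 0.28  0.53  1.43 -0.    1.18  1.74]
now [542.7 238.1 154.3] tool-delta [  3.1  -7.  109.3] turn [0.001 0.003 0.001] delta after turn [  2.8  -6.9 109.3]
```

```bash
python3 -m crank '[[0.003,-0.007,0.03,0,0,0],[0,0,0.04,0,0,0],[0,0,0.03,0,0,0],[0,0,0.01,0,0,0],[0,0,0,0,0,0]]'|tail -5
python3 -m crank '[[0,0,0.004,0,0,0],[0,0,0.003,0,0,0],[0,0,0,0,0,0]]'|tail -5
```

```text
tool_pos: [545.7, 245.0, 45.7]
tcp_rot: [3.141, 0.001, 0.117]
contact_force: [-0.2, 0.8, -0.7]
grip_width: 21.7
finger_force: 30.0
tool_pos: [545.6, 246.0, 39.1]
tcp_rot: [-3.141, -0.0, 0.119]
contact_force: [-0.1, 0.2, -1.7]
grip_width: 22.0
finger_force: 30.0
```

```bash
python3 -m crank '[[0,0,0.002,0,0,0],[0,0,0,0,0,0]]'|tail -5
python3 -m crank '[[0,0,0.001,0,0,0],[0,0,0,0,0,0]]'|tail -5
```

```text
tool_pos: [545.5, 246.1, 37.5]
tcp_rot: [-3.141, -0.0, 0.119]
contact_force: [-3.1, -0.1, 3.9]
grip_width: 21.6
finger_force: 30.0
tool_pos: [545.2, 246.0, 36.7]
tcp_rot: [-3.141, 0.0, 0.119]
contact_force: [-5.5, -1.7, 8.3]
grip_width: 21.9
finger_force: 30.0
```

```bash
python3 -m crank '[[0,0,0,0,0,0],[0,0,0,0,0,0],[0,0,-0.03,0,0,0],[0,0,-0.05,0,0,0],[0,0,-0.05,0,0,0]]' 60|tail -5
python3 -m crank '[[0,0,-0.05,0,0,0.1],[0,0,0,0,0,0],[0,0,0,0,0,0]]'|tail -5
python3 -c "
from h import *
st();go([530.3,-211.3,110],-1.55);snap('wrist','w4')"
```

```text
tool_pos: [545.5, 245.8, 166.8]
tcp_rot: [3.141, 0.001, 0.119]
contact_force: [0.8, 0.6, 0.5]
grip_width: 55.2
finger_force: 0.0
tool_pos: [545.3, 245.8, 215.1]
tcp_rot: [3.141, 0.001, 0.019]
contact_force: [0.8, -0.2, -0.5]
grip_width: 55.0
finger_force: 0.0
t 20.93 p [545.3 245.8 215.1] rpy [3.141e+00 1.000e-03 1.900e-02] F [ 0.8 -0.2 -0.5] w 55.0 ff 0.0 q [0.3  0.49 1.33 0.   1.33 1.85]
now [545.3 245.8 215.1] tool-delta [-23.7 456.7 105.2] turn [ 0.     0.001 -0.001] delta after turn [-24.5 456.7 105.1]
```

View pics/w4.png

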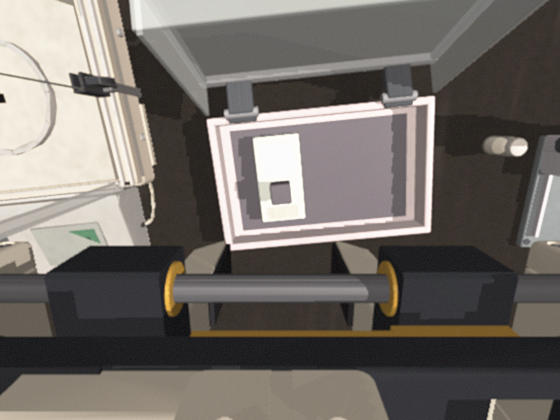

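The wrist view shows the first cassette lying flat in the station (block at (281,192)), clear of the walls. Now the second.

```bash
python3 -m crank '[[-0.01,0.055,0,0,0,0],[-0.01,0.056,0,0,0,0],[-0.01,0.056,0,0,0,0],[-0.01,0.056,0,0,0,0],[-0.01,0.056,0,0,0,0]]' |tail -5
python3 -m crank '[[0,0.056,0,0,0,0],[0,0.056,0,0,0,0],[0,0.056,0,0,0,0],[0,0,0,0,0,0],[0,0,0,0,0,0]]'|tail -5
python3 -c "
from h import *
st();go([530.3,-211.3,110],-1.55);snap('wrist','w5');snap('top','t5')"
```

```text
tool_pos: [499.6, -35.5, 214.2]
tcp_rot: [-3.141, 0.003, 0.019]
contact_force: [0.5, -0.6, -0.2]
grip_width: 55.4
finger_force: 0.0
tool_pos: [503.4, -201.3, 214.4]
tcp_rot: [-3.14, 0.002, 0.018]
contact_force: [0.9, 0.8, -0.5]
grip_width: 54.9
finger_force: 0.0
t 22.23 p [ 503.4 -201.3  214.4] rpy [-3.14e+00  2.00e-03  1.80e-02] F [ 0.9  0.8 -0.5] w 54.9 ff 0.0 q [-0.52  0.39  1.49  0.    1.27  1.03]
now [ 503.4 -201.3  214.4] tool-delta [ 27.   10.7 104.3] turn [-0.002  0.002 -0.002] delta after turn [ 26.7  10.5 104.4]
```

View pics/w5.png

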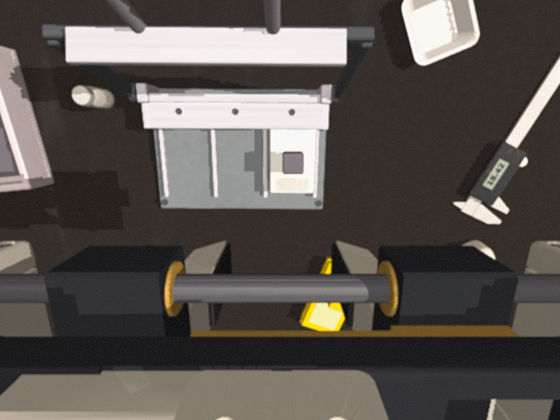

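The other cassette sits undisturbed in its slot, block at (293,163).

```bash
python3 -c "
from h import *
c=load('w5');print(atz(c,293,162.5,54,c['T']))"
python3 -m crank '[[0.027,0.0105,0.03,0,0,0],[0,0,0.04,0,0,0],[0,0,0.05,0,0,0],[0,0,0.03,0,0,0],[0,0,0,0,0,0]]' 60|tail -5
python3 -m crank '[[0,0,0.02,0,0,0],[0,0,0.009,0,0,0],[0,0,0,0,0,0]]' |tail -5
python3 -c "
from h import *
st();go([530.3,-211.3,35.5],-1.55)"
```

```text
[ 537.62006622 -213.62697179   54.        ]
tool_pos: [529.9, -209.7, 63.7]
tcp_rot: [-3.139, 0.005, 0.021]
contact_force: [0.2, -0.8, 0.8]
grip_width: 55.2
finger_force: 0.0
tool_pos: [531.5, -211.6, 37.4]
tcp_rot: [3.141, -0.0, 0.019]
contact_force: [-0.6, 0.0, 0.8]
grip_width: 55.0
finger_force: 0.0
t 23.32 p [ 531.5 -211.6   37.4] rpy [ 3.141 -0.     0.019] F [-0.6  0.   0.8] w 55.0 ff 0.0 q [-0.51  0.64  1.61  0.    0.89  1.04]
now [ 531.5 -211.6   37.4] tool-delta [-1.2 -0.3  1.9] turn [ 0.    -0.    -0.001] delta after turn [-1.2 -0.3  1.9]
```

```bash
python3 -c "
from h import *
c=load('w5')
for z,w in((38,(178.5,111)),(38,(235,111.5)),(38,(292,112)),(10,(162,207)),(10,(324,206)),(54,(293,162.5))): print(atz(c,*w,z,c['T']).round(1))
cv2.imwrite('pics/c5.png',cv2.resize(c['color'][90:220,220:350],None,fx=4.5,fy=4.5,interpolation=cv2.INTER_CUBIC))"
```

```text
[586.1 -95.2  38. ]
[ 586.7 -153.2   38. ]
[ 587.3 -211.7   38. ]
[476.2 -58.8  10. ]
[ 481.3 -254.2   10. ]
[ 537.6 -213.6   54. ]
```

View pics/c5.png

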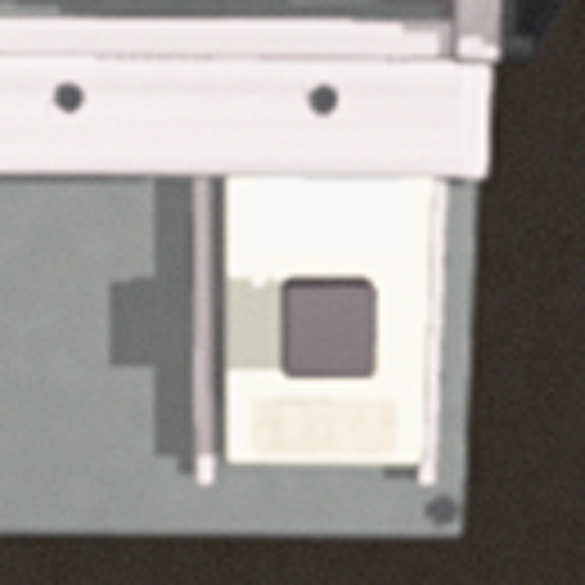

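The crop confirms the second cassette has moved back about 7 mm in its slot (block now x≈537). I'll shift the grasp to match.

```bash
python3 -m crank '[[0.0055,0.001,0,0,0,0],[0,0,0,0,0,0]]' 60|tail -5
python3 -m crank '[[0,0,0,0,0,0],[0,0,0,0,0,0],[0,0,0,0,0,0],[0,0,0,0,0,0]]' 0|tail -5
python3 -m crank '[[-0.009,0,0,0,0,0],[-0.01,0,0,0,0,0],[-0.01,0,0,0,0,0],[-0.01,0,0,0,0,0],[0,0,0,0,0,0]]'|tail -5
```

```text
tool_pos: [537.7, -213.2, 37.7]
tcp_rot: [3.141, -0.002, 0.019]
contact_force: [0.3, 0.6, 0.8]
grip_width: 54.8
finger_force: 0.0
tool_pos: [536.6, -212.6, 36.8]
tcp_rot: [-3.141, 0.0, 0.019]
contact_force: [0.5, 0.2, 0.2]
grip_width: 21.6
finger_force: 30.0
tool_pos: [495.8, -213.2, 36.8]
tcp_rot: [-3.14, 0.003, 0.019]
contact_force: [-4.5, 4.1, 3.6]
grip_width: 21.4
finger_force: 30.0
```

```bash
python3 -m crank '[[-0.003,0,0,0,0,0],[0,0,-0.02,0,0,0],[0,0,-0.04,0,0,0],[0,0,-0.04,0,0,0],[0,0,-0.02,0,0,-0.1]]'|tail -5
python3 -m crank '[[0,0,0,0,0,0]]'|tail -5
python3 -c "
from h import *
st();go([556.5,145.9,157],0.118-np.pi/2)"
```

```text
tool_pos: [495.4, -214.7, 158.9]
tcp_rot: [3.139, -0.002, 0.121]
contact_force: [0.7, -0.5, -1.5]
grip_width: 21.7
finger_force: 30.0
tool_pos: [495.4, -214.6, 158.0]
tcp_rot: [3.139, -0.002, 0.118]
contact_force: [-0.3, 0.4, -2.3]
grip_width: 21.5
finger_force: 30.0
t 25.45 p [ 495.4 -214.6  158. ] rpy [ 3.139e+00 -2.000e-03  1.180e-01] F [-0.3  0.4 -2.3] w 21.5 ff 30.0 q [-0.55  0.43  1.59 -0.    1.12  0.9 ]
now [ 495.4 -214.6  158. ] tool-delta [ 1.031e+02 -3.508e+02  3.000e-01] turn [ 0.003 -0.002 -0.   ] delta after turn [ 103.1 -350.8    1. ]
```

```bash
python3 -m crank '[[0.008,-0.03,0,0,0,0],[0.016,-0.054,0,0,0,0],[0.016,-0.054,0,0,0,0],[0.016,-0.054,0,0,0,0],[0.016,-0.054,0,0,0,0]]'|tail -5
python3 -m crank '[[0.016,-0.054,0,0,0,0],[0.015,-0.051,0,0,0,0],[0,0,0,0,0,0],[0,0,0,0,0,0]]'|tail -5
python3 -c "
from h import *
st();go([556.5,145.9,45],0.118-np.pi/2)"
```

```text
tool_pos: [536.6, 40.6, 155.1]
tcp_rot: [3.141, 0.002, 0.116]
contact_force: [1.6, -0.7, -2.3]
grip_width: 21.3
finger_force: 30.0
tool_pos: [554.7, 146.5, 155.3]
tcp_rot: [3.141, 0.003, 0.118]
contact_force: [0.3, -0.7, -1.3]
grip_width: 21.8
finger_force: 30.0
t 26.57 p [554.7 146.5 155.3] rpy [3.141e+00 3.000e-03 1.180e-01] F [ 0.3 -0.7 -1.3] w 21.8 ff 30.0 q [ 0.13  0.5   1.49 -0.    1.16  1.58]
now [554.7 146.5 155.3] tool-delta [  2.    0.8 110.3] turn [0.001 0.003 0.   ] delta after turn [  1.7   0.8 110.3]
```

```bash
python3 -m crank '[[0.002,0.001,0.03,0,0,0],[0,0,0.04,0,0,0],[0,0,0.03,0,0,0],[0,0,0.01,0,0,0],[0,0,0,0,0,0]]'|tail -5
python3 -m crank '[[0,0,0.004,0,0,0],[0,0,0.003,0,0,0],[0,0,0,0,0,0]]'|tail -5
python3 -m crank '[[0,0,0.002,0,0,0],[0,0,0,0,0,0]]'|tail -5
```

```text
tool_pos: [557.5, 145.3, 46.7]
tcp_rot: [3.141, 0.001, 0.117]
contact_force: [0.7, 0.9, -1.4]
grip_width: 21.6
finger_force: 30.0
tool_pos: [557.6, 146.5, 40.2]
tcp_rot: [-3.142, -0.001, 0.119]
contact_force: [-0.4, -1.3, -1.5]
grip_width: 21.7
finger_force: 30.0
tool_pos: [557.4, 146.4, 37.8]
tcp_rot: [-3.142, 0.0, 0.119]
contact_force: [0.0, -0.3, -2.3]
grip_width: 21.6
finger_force: 30.0
```

```bash
python3 -m crank '[[0,0,0.001,0,0,0],[0,0,0,0,0,0]]'|tail -5
python3 -m crank '[[0,0,0.001,0,0,0],[0,0,0,0,0,0]]'|tail -5
```

```text
tool_pos: [557.5, 146.4, 36.8]
tcp_rot: [-3.142, -0.0, 0.119]
contact_force: [-0.4, 0.0, -1.8]
grip_width: 21.8
finger_force: 30.0
tool_pos: [557.5, 146.4, 36.8]
tcp_rot: [-3.142, -0.001, 0.119]
contact_force: [-3.0, -0.8, 5.6]
grip_width: 22.0
finger_force: 30.0
```

```bash
python3 -m crank '[[0,0,0,0,0,0],[0,0,0,0,0,0],[0,0,-0.03,0,0,0],[0,0,-0.06,0,0,0],[0,0,-0.06,0,0,0]]' 60|tail -5
python3 -m crank '[[-0.03,-0.03,-0.06,0,0,0],[-0.03,-0.02,-0.04,0,0,0],[0,0,0,0,0,0],[0,0,0,0,0,0]]' 40|tail -5
python3 -c "
from h import *
st();snap('wrist','w6')"
```

```text
tool_pos: [557.2, 146.3, 187.1]
tcp_rot: [-3.142, 0.001, 0.119]
contact_force: [1.0, 0.2, 0.2]
grip_width: 54.9
finger_force: 0.0
tool_pos: [496.9, 184.8, 276.2]
tcp_rot: [3.141, 0.001, 0.119]
contact_force: [0.1, 0.5, -1.3]
grip_width: 36.8
finger_force: 0.0
t 29.45 p [496.9 184.8 276.2] rpy [3.141e+00 1.000e-03 1.190e-01] F [ 0.1  0.5 -1.3] w 36.8 ff 0.0 q [ 0.21  0.32  1.42 -0.    1.4   1.66]
```

View pics/w6.png

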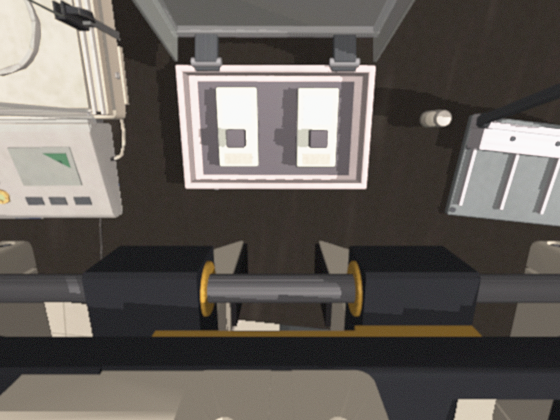

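Both cassettes lie flat and apart (blocks at (235,138) and (318,138)) and the clamp slots are empty. Now turn back and take the shield handle.

```bash
python3 -m crank '[[0,0,0,0,0,-0.18],[0,0,0,0,0,-0.18],[0,0,0,0,0,-0.18],[0,0,0,0,0,-0.18],[0,0,0,0,0,-0.18]]'|tail -5
python3 -m crank '[[0,0,0,0,0,-0.18],[0,0,0,0,0,-0.18],[0,0,0,0,0,-0.18],[0,0,0,0,0,-0.13],[0,0,0,0,0,0]]' |tail -5
python3 -c "
from h import *
st();go([723.4,217.5,280],0.118)"
```

```text
tool_pos: [497.2, 184.2, 274.7]
tcp_rot: [-3.139, 0.003, 1.024]
contact_force: [-0.1, 0.0, -0.3]
grip_width: 36.8
finger_force: 0.0
tool_pos: [497.1, 184.3, 275.1]
tcp_rot: [-3.139, 0.0, 1.687]
contact_force: [-0.4, -0.3, -0.3]
grip_width: 36.7
finger_force: 0.0
t 30.75 p [497.1 184.3 275.1] rpy [-3.139  0.     1.687] F [-0.4 -0.3 -0.3] w 36.7 ff 0.0 q [ 0.21  0.32  1.42 -0.    1.4   0.09]
now [497.1 184.3 275.1] tool-delta [  6.8 228.6  -5.6] turn [-0.003  0.    -0.002] delta after turn [  6.3 228.6  -4.9]
```

```bash
python3 -m crank '[[0.003,0.045,-0.003,0,0,0],[0.003,0.045,-0.003,0,0,0],[0,0.045,0,0,0,0],[0,0.045,0,0,0,0],[0,0.045,0,0,0,0]]'|tail -5
python3 -m crank '[[0,0.004,0,0,0,0],[0,0,0,0,0,0],[0,0,0,0,0,0]]'|tail -5
python3 -c "
from h import *
st();go([723.4,217.5,201.5],0.118);t=snap('top','t6')"
```

```text
tool_pos: [721.2, 217.0, 281.4]
tcp_rot: [-3.14, 0.0, 1.685]
contact_force: [0.5, 0.4, 1.5]
grip_width: 36.6
finger_force: 0.0
tool_pos: [722.8, 217.9, 284.1]
tcp_rot: [3.141, -0.0, 1.688]
contact_force: [-0.3, -0.1, -0.1]
grip_width: 36.6
finger_force: 0.0
t 31.75 p [722.8 217.9 284.1] rpy [ 3.141 -0.     1.688] F [-0.3 -0.1 -0.1] w 36.6 ff 0.0 q [0.19 0.82 0.54 0.   1.78 0.07]
now [722.8 217.9 284.1] tool-delta [-0.5  0.5 82.6] turn [ 0.001 -0.    -0.001] delta after turn [-0.5  0.5 82.6]
```

```bash
python3 -m crank '[[0,0,0.04,0,0,0],[0,0,0.02,0,0,0],[0,0,0.015,0,0,0],[0,0,0.007,0,0,0],[0,0,0,0,0,0]]'|tail -5
python3 -m crank '[[0,0,0,0,0,0],[0,0,0,0,0,0],[0,0,0,0,0,0]]' 0|tail -5
python3 - <<'E'
from h import *
st(); 
f=np.linspace(1.99,0.172,15)
d=np.diff(np.c_[-199*np.cos(f),-199*np.sin(f)],axis=0).round(1);print((d/1000).round(4).tolist())
E
```

```text
tool_pos: [723.6, 217.9, 201.4]
tcp_rot: [3.141, -0.0, 1.689]
contact_force: [-0.9, -0.2, 0.5]
grip_width: 36.7
finger_force: 0.0
tool_pos: [723.8, 217.9, 201.3]
tcp_rot: [3.141, -0.0, 1.689]
contact_force: [-2.3, -0.2, -1.4]
grip_width: 11.8
finger_force: 1.1
t 32.8 p [723.8 217.9 201.3] rpy [ 3.141 -0.     1.689] F [-2.3 -0.2 -1.4] w 11.8 ff 1.1 q [0.19 0.83 0.74 0.   1.57 0.07]
[[-0.0242, -0.009], [-0.0252, -0.0057], [-0.0257, -0.0024], [-0.0258, 0.0009], [-0.0255, 0.0042], [-0.0247, 0.0075], [-0.0235, 0.0106], [-0.022, 0.0136], [-0.02, 0.0163], [-0.0177, 0.0188], [-0.0151, 0.0209], [-0.0123, 0.0227], [-0.0093, 0.0241], [-0.0061, 0.0251]]
```

```bash
python3 -m crank '[[0,0,0,0,0,0],[0,0,0,0,0,0]]' 0|tail -5
python3 -m crank '[[0,-0.0242,-0.009,0,0,0],[0,-0.0252,-0.0057,0,0,0],[0,-0.0257,-0.0024,0,0,0],[0,-0.0258,0.0009,0,0,0],[0,-0.0255,0.0042,0,0,0]]'|tail -5
python3 -m crank '[[0,-0.0247,0.0075,0,0,0],[0,-0.0235,0.0106,0,0,0],[0,-0.022,0.0136,0,0,0],[0,-0.02,0.0163,0,0,0],[0,0,0,0,0,0]]'|tail -5
```

```text
tool_pos: [723.7, 217.9, 201.2]
tcp_rot: [3.141, -0.0, 1.689]
contact_force: [-0.4, 0.1, 1.3]
grip_width: 9.8
finger_force: 30.0
tool_pos: [599.3, 203.4, 215.8]
tcp_rot: [3.134, -0.001, 1.689]
contact_force: [3.3, 0.8, 3.4]
grip_width: 9.9
finger_force: 30.0
tool_pos: [504.9, 192.4, 164.9]
tcp_rot: [-3.136, -0.0, 1.689]
contact_force: [-11.3, -0.1, 10.4]
grip_width: 9.9
finger_force: 30.0
```

```bash
python3 -m crank '[[0,-0.0177,0.0188,0,0,0],[0,-0.0151,0.0209,0,0,0],[0,-0.0123,0.0227,0,0,0],[0,0,0,0,0,0]]'|tail -5
python3 -m crank '[[0,-0.0085,0.0231,0,0,0],[0,-0.003,0.015,0,0,0],[0,0,0,0,0,0]]'|tail -5
```

```text
tool_pos: [458.9, 186.9, 100.7]
tcp_rot: [-3.132, -0.0, 1.689]
contact_force: [-12.2, 0.6, 3.9]
grip_width: 9.9
finger_force: 30.0
tool_pos: [445.6, 185.4, 62.0]
tcp_rot: [-3.127, 0.0, 1.689]
contact_force: [-16.5, 2.0, 1.8]
grip_width: 9.9
finger_force: 30.0
```

```bash
python3 -m crank '[[0,-0.003,0.004,0,0,0],[0,0,0,0,0,0]]'|tail -5
python3 -m crank '[[0,0,0.003,0,0,0],[0,0,0,0,0,0]]'|tail -5
python3 -m crank '[[0,0,0.003,0,0,0],[0,0,0,0,0,0]]'|tail -5
```

```text
tool_pos: [445.0, 185.3, 59.2]
tcp_rot: [-3.133, -0.0, 1.689]
contact_force: [-11.3, 2.1, -0.4]
grip_width: 10.0
finger_force: 30.0
tool_pos: [444.3, 185.2, 56.1]
tcp_rot: [-3.131, -0.0, 1.689]
contact_force: [-12.9, 1.7, 1.6]
grip_width: 9.7
finger_force: 30.0
tool_pos: [443.7, 185.1, 52.9]
tcp_rot: [-3.13, 0.0, 1.689]
contact_force: [-15.0, 1.9, 0.8]
grip_width: 9.7
finger_force: 30.0
```

```bash
python3 -m crank '[[0,-0.002,0.002,0,0,0],[0,0,0,0,0,0]]'|tail -5
python3 -m crank '[[0,0,0.002,0,0,0],[0,0,0,0,0,0]]'|tail -5
python3 -m crank '[[0,0,0.002,0,0,0],[0,0,0,0,0,0]]'|tail -5
```

```text
tool_pos: [443.5, 185.1, 51.4]
tcp_rot: [-3.134, -0.0, 1.689]
contact_force: [-10.9, 1.1, 1.1]
grip_width: 9.8
finger_force: 30.0
tool_pos: [443.1, 185.1, 49.4]
tcp_rot: [-3.133, -0.0, 1.689]
contact_force: [-11.2, 1.7, 2.2]
grip_width: 10.3
finger_force: 30.0
tool_pos: [443.0, 185.1, 48.3]
tcp_rot: [-3.133, -0.0, 1.689]
contact_force: [-13.2, 1.2, 11.4]
grip_width: 9.9
finger_force: 30.0
```

```bash
python3 -m crank '[[0,0,0.002,0,0,0],[0,0,0,0,0,0]]'|tail -5
python3 -c "
from h import *
c=snap('scene','s7');cv2.imwrite('pics/s7c.png',cv2.resize(c['color'][110:310,165:365],None,fx=3,fy=3,interpolation=cv2.INTER_CUBIC))"
```

```text
tool_pos: [443.0, 185.1, 47.8]
tcp_rot: [-3.134, -0.0, 1.689]
contact_force: [-20.2, -1.2, 28.8]
grip_width: 9.8
finger_force: 30.0
```

View pics/s7c.png

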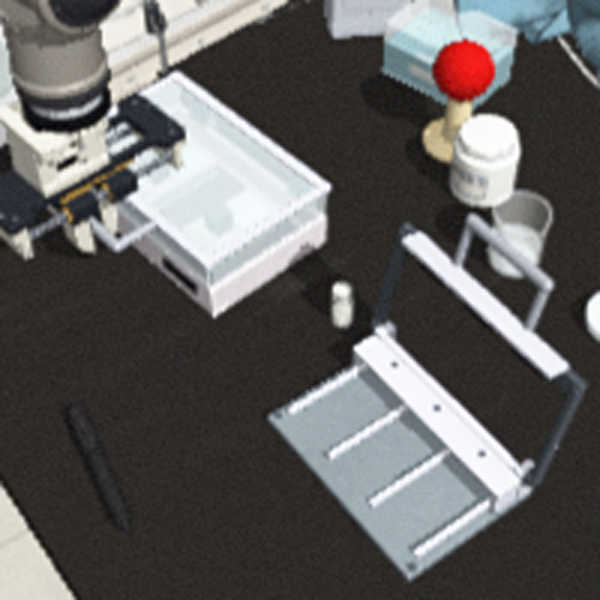

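The picture shows the shield shut over both cassettes with the gripper on its rod, the beaker upright at (520,235), and the empty bar still raised. Release and move to the bar handle.

```bash
python3 -m crank '[[0,0,-0.0015,0,0,0],[0,0,0,0,0,0],[0,0,0,0,0,0],[0,0,0,0,0,0]]' 33|tail -5
python3 -m crank '[[0,0,-0.02,0,0,0],[0,0,-0.05,0,0,0],[0,0,-0.06,0,0,0],[0,0,-0.06,0,0,0],[0,0,-0.03,0,0,0.1]]' 40|tail -5
python3 -m crank '[[0,0,0,0,0,0],[0,0,0,0,0,0]]' |tail -5
python3 - <<'E'
from h import *
st();go([644,-155.8,270],0.017)
a=load('scene0')
c=snap('scene','s8');t=snap('top','t8')
E
```

```text
tool_pos: [447.7, 185.1, 47.7]
tcp_rot: [3.141, -0.0, 1.689]
contact_force: [1.1, 0.2, -0.1]
grip_width: 30.3
finger_force: 0.0
tool_pos: [448.4, 185.3, 271.3]
tcp_rot: [3.137, -0.001, 1.587]
contact_force: [0.6, 0.6, -0.4]
grip_width: 36.8
finger_force: 0.0
tool_pos: [446.9, 185.0, 266.7]
tcp_rot: [-3.14, 0.0, 1.59]
contact_force: [-0.5, -0.2, -1.0]
grip_width: 36.5
finger_force: 0.0
t 38.35 p [446.9 185.  266.7] rpy [-3.14  0.    1.59] F [-0.5 -0.2 -1. ] w 36.5 ff 0.0 q [0.23 0.24 1.56 0.   1.35 0.21]
now [446.9 185.  266.7] tool-delta [-344.4  190.6   -3.5] turn [-0.002  0.     0.002] delta after turn [-344.1  191.3   -3.3]
```

```bash
python3 -m crank '[[-0.03,0.03,-0.003,0,0,0],[-0.055,0.032,0,0,0,0],[-0.055,0.032,0,0,0,0],[-0.055,0.032,0,0,0,0],[-0.055,0.032,0,0,0,0]]'|tail -5
python3 -m crank '[[-0.055,0.032,0,0,0,0],[-0.039,0.001,0,0,0,0],[0,0,0,0,0,0],[0,0,0,0,0,0]]' |tail -5
python3 - <<'E'
from h import *
st();go([644,-155.8,182.5],0.017)
E
```

```text
tool_pos: [608.0, -59.9, 269.3]
tcp_rot: [-3.139, -0.001, 1.589]
contact_force: [0.7, 0.4, 0.7]
grip_width: 36.5
finger_force: 0.0
tool_pos: [641.3, -150.0, 269.6]
tcp_rot: [-3.14, -0.001, 1.589]
contact_force: [0.4, 0.8, -0.7]
grip_width: 36.4
finger_force: 0.0
t 39.58 p [ 641.3 -150.   269.6] rpy [-3.140e+00 -1.000e-03  1.589e+00] F [ 0.4  0.8 -0.7] w 36.4 ff 0.0 q [-0.35  0.58  1.02  0.    1.54 -0.36]
now [ 641.3 -150.   269.6] tool-delta [-6.   2.7 87.1] turn [-0.002 -0.001  0.001] delta after turn [-5.9  2.6 87.1]
```

```bash
python3 -m crank '[[-0.005,0.002,0.02,0,0,0],[0,0,0.03,0,0,0],[0,0,0.02,0,0,0],[0,0,0.014,0,0,0],[0,0,0,0,0,0]]'|tail -5
python3 -m crank '[[0,0,0.003,0,0,0],[0,0,0,0,0,0],[0,0,0,0,0,0],[0,0,0,0,0,0],[0,0,0,0,0,0]]' 0|tail -5
python3 - <<'E'
from h import *
st();T=toolT()[:3,3]
# bar angle from grasp point about hinge (604.8,40)
print(np.arctan2(T[2]+19-40,604.8-T[0]))
E
```

```text
tool_pos: [643.3, -154.4, 186.0]
tcp_rot: [-3.14, -0.001, 1.59]
contact_force: [1.5, -0.2, 0.3]
grip_width: 36.6
finger_force: 0.0
tool_pos: [643.9, -155.6, 184.4]
tcp_rot: [3.141, 0.0, 1.589]
contact_force: [-0.5, 0.8, 3.0]
grip_width: 9.9
finger_force: 30.0
t 40.83 p [ 643.9 -155.6  184.4] rpy [3.141 0.    1.589] F [-0.5  0.8  3. ] w 9.9 ff 30.0 q [-0.35  0.63  1.17  0.    1.35 -0.37]
1.8055688458374652
```

```bash
python3 -m crank '[[0,-0.0243,-0.0038,0,0,0],[0,-0.0246,-0.0001,0,0,0],[0,-0.0243,0.0036,0,0,0],[0,-0.0235,0.0071,0,0,0],[0,-0.0222,0.0106,0,0,0]]'|tail -5
python3 -m crank '[[0,-0.0203,0.0138,0,0,0],[0,-0.0181,0.0167,0,0,0],[0,-0.0154,0.0192,0,0,0],[0,-0.0123,0.0213,0,0,0],[0,0,0,0,0,0]]' |tail -5
python3 -m crank '[[0,-0.009,0.0228,0,0,0],[0,-0.0055,0.024,0,0,0],[0,0,0,0,0,0]]' |tail -5
```

```text
tool_pos: [525.2, -156.9, 167.6]
tcp_rot: [3.138, -0.0, 1.589]
contact_force: [2.8, 3.2, 3.8]
grip_width: 10.4
finger_force: 30.0
tool_pos: [457.5, -157.8, 94.4]
tcp_rot: [-3.139, -0.003, 1.588]
contact_force: [-0.8, 4.5, -1.6]
grip_width: 10.0
finger_force: 30.0
tool_pos: [442.9, -158.0, 47.9]
tcp_rot: [-3.137, -0.003, 1.589]
contact_force: [-3.4, 6.0, -2.7]
grip_width: 9.9
finger_force: 30.0
```

```bash
python3 -m crank '[[0,-0.0018,0.018,0,0,0],[0,0,0,0,0,0]]' |tail -5
python3 -m crank '[[0,0,0.005,0,0,0],[0,0,0,0,0,0]]' |tail -5
python3 -m crank '[[0,0,0.003,0,0,0],[0,0,0,0,0,0]]' |tail -5
```

```text
tool_pos: [441.0, -158.0, 30.4]
tcp_rot: [-3.137, -0.003, 1.589]
contact_force: [-5.9, 5.3, -1.4]
grip_width: 10.2
finger_force: 30.0
tool_pos: [440.8, -158.0, 25.8]
tcp_rot: [-3.137, -0.003, 1.589]
contact_force: [-6.5, 4.6, -0.7]
grip_width: 9.9
finger_force: 30.0
tool_pos: [440.7, -158.0, 22.9]
tcp_rot: [-3.137, -0.003, 1.589]
contact_force: [-7.2, 5.3, -0.8]
grip_width: 9.9
finger_force: 30.0
```

```bash
python3 -m crank '[[0,0,0.002,0,0,0],[0,0,0,0,0,0]]' |tail -5
python3 -m crank '[[0,0,0.002,0,0,0],[0,0,0,0,0,0]]' |tail -5
python3 -m crank '[[0,0,0.001,0,0,0],[0,0,0,0,0,0]]' |tail -5
```

```text
tool_pos: [440.7, -158.0, 21.2]
tcp_rot: [-3.137, -0.003, 1.589]
contact_force: [-7.9, 5.0, 1.0]
grip_width: 9.9
finger_force: 30.0
tool_pos: [440.8, -158.1, 20.6]
tcp_rot: [-3.137, -0.002, 1.589]
contact_force: [-12.3, 6.8, 19.0]
grip_width: 10.0
finger_force: 30.0
tool_pos: [440.8, -158.1, 20.4]
tcp_rot: [-3.138, -0.002, 1.59]
contact_force: [-15.4, 7.5, 28.6]
grip_width: 9.9
finger_force: 30.0
```

```bash
python3 -m crank '[[0,0,-0.001,0,0,0],[0,0,0,0,0,0],[0,0,0,0,0,0],[0,0,0,0,0,0]]' 33|tail -5
python3 -m crank '[[0,0,-0.02,0,0,0],[0,0,-0.05,0,0,0],[0,0,-0.06,0,0,0],[0,0,-0.06,0,0,0],[0,0,-0.04,0,0,0]]' |tail -5
python3 -m crank '[[0,-0.03,0,0,0,0],[0,0,0,0,0,0],[0,0,0,0,0,0],[0,0,0,0,0,0]]'|tail -5
python3 - <<'E'
from h import *
st();a=load('scene0')['color'][130:305,170:355];c=snap('scene','s9');t=snap('top','t9');b=c['color'][130:305,170:355]
up=lambda i:cv2.resize(i,None,fx=2.15,fy=2.15,interpolation=cv2.INTER_CUBIC)
cv2.imwrite('pics/f.png',np.hstack([up(a),up(b)]))
E
```

```text
tool_pos: [442.8, -159.3, 18.7]
tcp_rot: [3.141, 0.0, 1.589]
contact_force: [0.1, -0.3, 0.6]
grip_width: 29.9
finger_force: 0.0
tool_pos: [442.9, -159.4, 251.6]
tcp_rot: [3.139, 0.002, 1.589]
contact_force: [0.2, -0.6, -0.7]
grip_width: 29.9
finger_force: 0.0
tool_pos: [412.9, -159.7, 248.2]
tcp_rot: [-3.141, -0.001, 1.589]
contact_force: [-0.1, -0.7, 0.7]
grip_width: 30.4
finger_force: 0.0
t 45.58 p [ 412.9 -159.7  248.2] rpy [-3.141e+00 -1.000e-03  1.589e+00] F [-0.1 -0.7  0.7] w 30.4 ff 0.0 q [-0.54  0.17  1.69  0.    1.28 -0.56]
```

View pics/f.png

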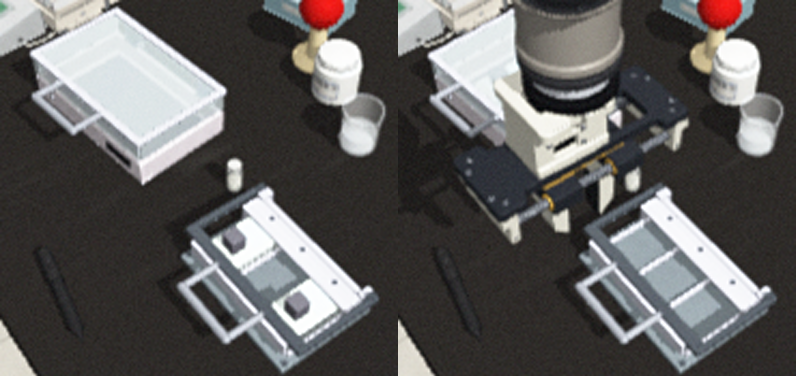

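The final picture shows the bar back at its starting "down" position (rod at (578,290), matching the "before" half), the shield shut, the beaker upright and the clamp empty.

```bash
python3 -c "
from plant import bot
print(bot.close_job())"
```

```text
the job is handed in; nothing more can be done
None
```

I handed the job in at 45.6 s: the two cassettes present lie flat and apart in the curing station, the shield and the empty hold-down bar are both pressed down to their stops, and the beaker is still standing. No verdict was returned.

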